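# Hold the settling table on step three

### The arm

A 6-joint arm with a two-finger parallel gripper is mounted at the origin on the work surface. World frame = base frame: x ahead of the robot, y to its left, z up, the work surface at z = 0. Lengths are in mm, angles in rad, forces in N, time in s.
With the tool pointing down it reaches from about 300 to 775 mm from the base axis. Payload 14.6 kg.
Tool frame: the origin (TCP) lies between the finger pads; the fingertips stand ahead of it and the grasp point (between the pads) lies 11 mm behind it (manip.finger_overhang is the z of the fingertips in the tool frame, in mm); z points along the fingers, y is the line along which they close (so a half turn about z gives the same grasp; the last joint's range is limited). The gripper opens to 94 mm and grips with 3 to 60 N. Pads are 16 mm wide; open, the fingers measure 119 mm over their backs; the gripper's body (75 mm by 177 mm) begins 78 mm behind the grasp point.
Start: joints at [1.036, 0.3, 1.521, -0, 1.321, -0.067], TCP at [248.004, 490.901, 213.446] pointing down, gripper open.
Joint ranges: [-3.03, 3.03], [-0.79, 2.21], [0.23, 2.52], [-1.04, 4.18], [0, 3.07], [-2.55, 2.55]. Speed limits (rad/s): [2.22, 2.22, 2.57, 3.14, 3.14, 3.14].

### API

Orientations are given as [roll, pitch, yaw] about the fixed x, y, z axes, in that order (R = Rz(yaw) Ry(pitch) Rx(roll)).
In Python, from cell import manip gives the robot as it stands.
- The arm moves only by the tool jog_arm, never from a script. Its argument "series" is a list of rows, each a list of 7 numbers: the shift along the world's x, y, z as a fraction of full scale, then the turn, a rotation vector about the world's x, y, z as a fraction of full scale, then the closure, from 0 (fully open) to 1 (shut). In form: [[dx, dy, dz, wx, wy, wz, fingers], ...]. A call has 1 to 8 rows; each row is the pose to reach, as a shift and turn from the pose commanded when the call began; what a row does not reach only later rows make up. Full scale, the value 1, is 120 mm for a shift and 90 degrees for a turn. A row lasts 1/12 s, in which the tool goes at most 41.7 mm and 7.16 degrees, less where a joint would pass 70% of its speed; a pose out of reach is approached as far as the arm can. A call with a number of a shift or a turn outside -1 to 1 is refused whole. A call with a gripper value outside its range is refused whole. The fingers move at their own pace and stop on an object; "grip_force" is the grip in N (left out, the last holds). Time passes only in rows, so rows that repeat a pose let the fingers close. It gives the time, the measured TCP pose, the force, the opening and the grip force at its end, in the units of the state.
- manip.read_state(): the state, without advancing time (a new reading comes with each control period).
- manip.camera(name): name is "scene" or "top"; returns a dict with "frame" (384x512x3 uint8, red, green, blue), "vfov" (degrees; the focal length in pixels is half the picture's height over the tangent of half this angle, whatever the lens; pixels are square), "cx", "cy" (the principal point, pixels), "k1" (the pictures are not rectified: a ray, as slopes to the right and down, at radius r is drawn at 1 + k1 r^2 times it, then the intrinsics apply), "R" (3x3) and "t" (3): a world point X has camera coordinates R X + t. Camera axes: x right, y down, z forward; pixel columns grow to the right and rows downward; lengths in mm; the calibration is good to about 2 mm. A picture is of the moment at which its call begins. There is no depth.
- manip.sign_off(): hands the job in; it is judged then, once.
The state is a dict: "clock": time; "joints": joint angles; "qd": joint speeds; "effort": joint torques, N m; "eef_pos": TCP position; "eef_rot": TCP orientation; "wrist_force": force on the tool from outside, world axes, zero at the start; "moment": the same for the moment, N m; "finger_gap": finger opening in mm; "finger_force": force on a finger pad.
Only numpy, scipy, OpenCV 4.12 (cv2) and the standard library are available. Lean on these libraries where they do the work, as an engineer would, in place of code of your own. Each camera call takes 0.05 s, during which the arm holds its last target. There are 200 camera calls.

### The job

The packed carton on the settling table wants a full-strength shake: swing the hinged cover of the table's control box right back until it rests on its stop, then turn the bar-handled switch underneath clockwise, past the first and second clicks, to the third. It is a hold-to-run switch that springs back to off when let go, so finish with the gripper still holding it on the third click; leave the things standing round the box where they are.

Things in the scene. Friction and masses are not known exactly. Their poses are not given: they have to be found in the camera images.
- station: the control box: grey metal, fixed to the bench, 160 (x) by 200 (y) mm, flat top panel 85 mm up (cover closed: 143 mm high in all). Origin: centre of its underside. x points from its front (side of the cover's handle) to its back (hinge), z up. With the cover open the panel is free all round; lenses and caps near its corners stand 12 mm up at most
- hood (a joint): angle of the cover, rad: 0 closed, grows as it opens, 1.83 resting on its stop (leaning back 15 degrees past upright). It weighs about 0.6 kg, is slightly damped, falls shut from below about 1.15 rad and falls open by itself from beyond. A hollow hood 158 (x) by 200 mm, 58 mm high, clear window in its top; it swings up and backward and ends behind the hinge, clear of the panel
- hood_hinge (a point): the middle of the cover's hinge line, at the back edge of the panel, 85 mm above the bench; its frame turns with the cover and equals the box's frame when closed
- hood_handle (a point): middle of the cover's handle: round steel bar 12 mm thick, 90 mm long along the box's y, 40 mm in front of the cover's front face on a leg at each end (34 mm free gap). Closed, it is 121 mm above the bench, 22 mm below the cover's top, 198 mm in front of and 36 mm above the hinge line. It can be pinched from above, fingers closing along the box's x, and turns between them as the cover swings
- dial (a joint): angle of the switch, rad, growing clockwise seen from above: 0 off, clicks (detents) at 0.419, 0.838 and 1.257, end stop at 1.347. A spring always returns it to 0 when free, right over the clicks: 0.15 N m at off to 0.35 N m at the third click, plus up to 0.13 N m to climb out of each click. Marks on its plate: a short line at off, then one, two and three dots
- dial_grip (a point): on the switch's axis, 119 mm above the bench, where pads grip. A black bar handle 14 mm thick, 64 mm long, 30 mm high (top 127 mm above the bench) on a round skirt of radius 27 mm, top at 98 mm; 92 mm in front of the hinge line, midway across. x points along the bar to its pointer end (36 mm off the axis, white line on top), z up; turns with the switch. Off: x is 0.628 rad left of the box's x
- tube_a: bystander: upright white ceramic tube, 46 mm across, 100 mm high, near the control box. Origin: centre of its underside
- tube_b: bystander: another such tube, in front of the control box to its right
- cup: bystander: white ceramic pouring cup, 80 mm across, 62 mm high, near the control box. Origin: centre of its underside
- tin: bystander: steel tin, 68 mm across, 95 mm high, near the control box. Origin: centre of its underside
- tape_roll: bystander: roll of brown packing tape lying flat, 96 mm across, 48 mm high, near the control box. Origin: centre of its underside
- brush: bystander: flat paint brush lying on the bench in front of the control box to its left, about crosswise to it. Origin: middle of its underside; it lies along its own x axis

How it is judged:
By the outcome, as a careful person would: the job done as asked, in the order asked, and still so for the second after the job is handed in, while the arm keeps its last pose, push and grip.
It also fails if it takes over 53 s, if anything falls off the work surface, if the arm or the gripper's body presses on something with over 40 N, if the wrist force passes 120 N, or if a joint passes its speed limit or range.

## Working session

There is one attempt and no reset: what is moved stays moved. The work goes in short steps, Python scripts to look and compute and a tool call to move; the robot and the scene stay as the last step left them, time stands still between calls to the robot, and variables do not carry over. Pictures are saved under pics/ and viewed, at most 10 in all, crops included, and the job is handed in when it is done.

Besides the shell and the picture viewer there is one more tool, called after "Emit:" as name(argument=value, ...) on one line, values as JSON. jog_arm: Moves the arm, as the interface text tells. Its arguments: {"type":"object","properties":{"series":{"type":"array"},"grip_force":{"type":"number"}},"required":["series"]}

```bash
mkdir -p pics; python3 - <<'E'
from cell import manip
import cv2,numpy as np
print(manip.read_state(), manip.finger_overhang)
for n in("scene","top"):
    c=manip.camera(n); f=c.pop("frame"); cv2.imwrite(f"pics/{n}0.png",f[:,:,::-1]); print(c)
    np.savez(f"pics/{n}0.npz",frame=f,**c)
E
```

```text
{'clock': 0.0, 'joints': array([ 1.03639581e+00,  3.00485454e-01,  1.52156213e+00, -1.96397699e-05,
        1.32073238e+00, -6.65951363e-02]), 'qd': array([ 0.00237721, -0.00017907, -0.00051024,  0.00087993, -0.00141886,
        0.00031223]), 'effort': array([-5.38113436e-04, -5.31809449e+01, -3.52719498e+01,  7.06688385e-02,
        2.44615262e-02, -1.13250030e-04]), 'eef_pos': array([247.88521689, 490.6856878 , 212.88647757]), 'eef_rot': array([-3.14040670e+00, -6.00300298e-05,  2.67379210e+00]), 'wrist_force': array([ 0.4865593 ,  0.40402057, -0.52000853]), 'moment': array([-0.02088781,  0.00623683, -0.0345531 ]), 'finger_force': 0.0, 'finger_gap': 93.54101217134682} 8.0
{'vfov': 54.948376113728635, 'cx': 255.21730282357674, 'cy': 192.13011143222866, 'k1': -0.07178966848149343, 'R': array([[ 1.66919909e-01,  9.85970415e-01,  2.89558957e-04],
       [ 4.85181872e-01, -8.18832198e-02, -8.70570899e-01],
       [-8.58333441e-01,  1.45456104e-01, -4.92042911e-01]]), 't': array([-195.96773723, -154.43932813, 1251.81201014])}
{'vfov': 55.26856970497726, 'cx': 255.4796204652059, 'cy': 188.54635883942478, 'k1': 0.01395864662192151, 'R': array([[ 0.02148212, -0.99970772,  0.01109015],
       [-0.9994222 , -0.02176559, -0.02610601],
       [ 0.02633977, -0.01052293, -0.99959766]]), 't': array([  83.54378839,  537.80814763, 1002.97477097])}
```

View pics/scene0.png

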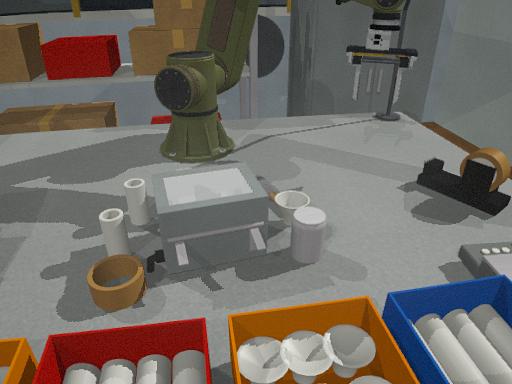

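View pics/top0.png

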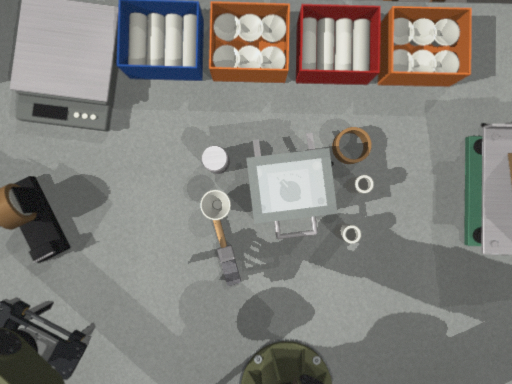

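Scene view: the box has its hinge side facing the camera, with tubes, tape roll, cup and tin round it. Top view: the cover spans about (247–335, 150–224), with the handle at about (296,230) on the robot side. The switch shows through the window at about (290,188). I'll enlarge both views.

```bash
python3 - <<'E'
import cv2
a=cv2.imread("pics/top0.png")[120:290,190:390]; cv2.imwrite("pics/t1.png",cv2.resize(a,(800,680)[:2] if 0 else (700,595),interpolation=cv2.INTER_CUBIC))
a=cv2.imread("pics/scene0.png")[150:290,80:280]; cv2.imwrite("pics/s1.png",cv2.resize(a,(800,560),interpolation=cv2.INTER_CUBIC))
E
```

```text
(no output)
```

View pics/t1.png

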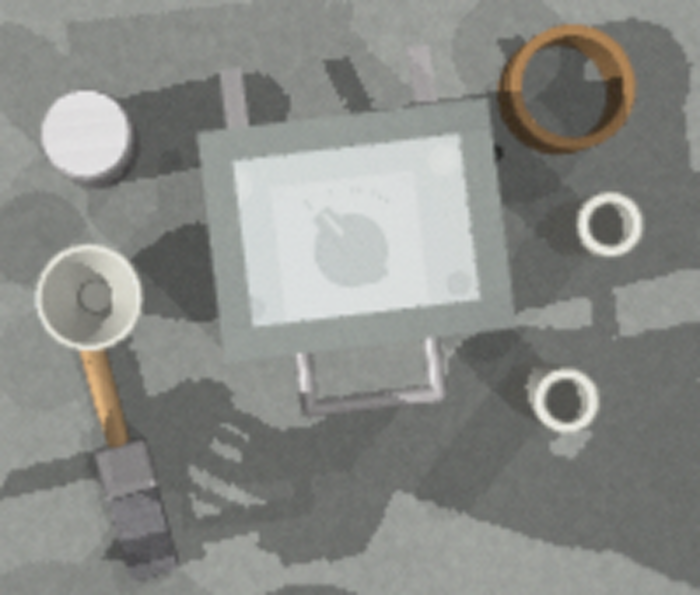

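View pics/s1.png

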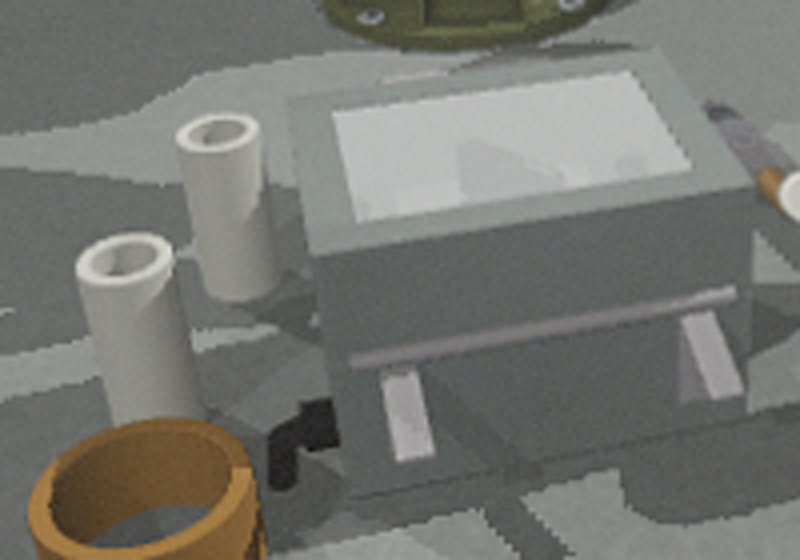

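Enlarged top view (3.5x, offset 190,120): the cover's top corners are about (198,133), (490,95), (515,312) and (225,345–362). The handle bar runs about (305,406)–(440,395), and the brush, cup and tubes are clear of it. Enlarged scene view (4x, offset 80,150): the same corners are at (752,183), (318,257), (290,97) and (655,47), with the hinge rod at (352,360)–(735,293).

```bash
cat > h.py <<'E'
import numpy as np,cv2
from scipy.optimize import least_squares
def load(n,k=0): return dict(np.load(f"pics/{n}{k}.npz"))
def KD(c):
    f=192/np.tan(np.radians(float(c["vfov"]))/2)
    return np.array([[f,0,c["cx"]],[0,f,c["cy"]],[0,0,1]],float),np.array([c["k1"],0,0,0],float)
def proj(c,X):
    K,d=KD(c); return cv2.projectPoints(np.atleast_2d(np.float64(X)),cv2.Rodrigues(c["R"])[0],c["t"],K,d)[0][:,0]
def tri(c1,p1,c2,p2):
    u=[cv2.undistortPoints(np.float64(p).reshape(-1,1,2),*KD(c))[:,0].T for c,p in((c1,p1),(c2,p2))]
    P=[np.c_[c["R"],c["t"]] for c in(c1,c2)]
    X=cv2.triangulatePoints(*P,*u); return (X[:3]/X[3]).T
E
python3 - <<'E'
from h import *
np.set_printoptions(precision=1,suppress=True)
T,S=load("top"),load("scene")
t=np.array([[198,133],[490,95],[515,312]])/3.5+[190,120]
s=np.array([[752,183],[318,257],[290,97]])/4+[80,150]
print("tri BL BR FR\n",tri(T,t,S,s))
# model fit: box frame; cover top corners, handle ends(top only)
top=np.array([[79,100,143],[79,-100,143],[-79,-100,143]]); 
hd=np.array([[-119,45,121],[-119,-45,121]]); ht=np.array([[305,406],[440,395]])/3.5+[190,120]
sFL=np.array([[655,47]])/4+[80,150]; FL=np.array([[-79,100,143]])
def W(p,X): c,s_=np.cos(p[2]),np.sin(p[2]); return X@np.array([[c,s_,0],[-s_,c,0],[0,0,1]])+[p[0],p[1],0]
r=lambda p:np.r_[proj(T,W(p,np.r_[top,hd]))-np.r_[t,ht],proj(S,W(p,np.r_[top,FL]))-np.r_[s,sFL]].ravel()
o=least_squares(r,[500,0,0]);print(o.x[:2],"yaw",round(o.x[2],4));print(o.fun.reshape(-1,2))
p=o.x
print("handle",W(p,np.array([[-119,0,121.]])),"hinge",W(p,np.array([[79,0,85.]])),"dial",W(p,np.array([[-13,0,119.]])))
print("dial px top crop",(proj(T,W(p,np.array([[-13,0,127.]])))-[190,120])*3.5)
for n,pt,z in(("tubeb",(566,400),100),("tubea",(610,225),100),("cup",(90,297),62),("tape",(568,88),48),("tin",(87,136),95)):
    K,d=KD(T);u=cv2.undistortPoints(np.float64([[np.array(pt)/3.5+[190,120]]]),K,d)[0,0]
    C=-T["R"].T@T["t"];v=T["R"].T@np.r_[u,1];print(n,C+v*(z-C[2])/v[2])
E
```

```text
tri BL BR FR
 [[605.  119.8 140.8]
 [635.5 -77.  141. ]
 [487.5 -97.2 145.4]]
[543.8  11. ] yaw 0.1495
[[-0.9 -1. ]
 [-1.4 -0.7]
 [ 0.3  2.9]
 [ 1.4 -0.3]
 [-0.6 -1.9]
 [ 1.  -0.6]
 [-1.2 -0.8]
 [-1.4 -0.4]
 [ 0.5 -0.8]]
handle [[426.1  -6.7 121. ]] hinge [[621.9  22.8  85. ]] dial [[530.9   9.1 119. ]]
dial px top crop [[355.1 245.3]]
tubeb [ 424.5 -146.3  100. ]
tubea [ 550. -176.  100.]
cup [489.8 198.   62. ]
tape [ 655.5 -158.7   48. ]
tin [605.9 199.8  95. ]
```

The height check passes: triangulated corners are at z 141–145, against 143 stated. Handle is at (426,-7,121), hinge at (622,23,85), box yaw 0.15. I'm moving above the handle with tool yaw → 1.72 and the fingers about 38 mm apart.

Emit:
jog_arm(series=[[0.12,-0.33,0,0,0,-0.05,0.6],[0.24,-0.66,0,0,0,-0.1,0.6],[0.37,-1,0,0,0,-0.15,0.6],[0.37,-1,0,0,0,-0.15,0.6]], grip_force=15)

```text
clock: 0.43
eef_pos: [293.7, 366.7, 213.3]
eef_rot: [-3.141, 0.001, 2.43]
wrist_force: [-0.2, 0.5, 0.4]
finger_gap: 70.6
finger_force: 0.0
```

Emit:
jog_arm(series=[[0.12,-0.33,0,0,0,-0.05,0.6],[0.24,-0.66,0,0,0,-0.1,0.6],[0.37,-1,0,0,0,-0.15,0.6],[0.37,-1,0,0,0,-0.15,0.6]])

```text
clock: 0.77
eef_pos: [338.2, 246.7, 213.4]
eef_rot: [-3.141, 0.001, 2.194]
wrist_force: [0.2, 0.5, -0.7]
finger_gap: 44.0
finger_force: 0.0
```

Emit:
jog_arm(series=[[0.12,-0.33,0,0,0,-0.05,0.6],[0.24,-0.66,0,0,0,-0.1,0.6],[0.37,-1,0,0,0,-0.15,0.6],[0.37,-1,0,0,0,-0.15,0.6]])

```text
clock: 1.1
eef_pos: [382.7, 126.5, 213.4]
eef_rot: [-3.142, 0.001, 1.958]
wrist_force: [0.0, 1.0, 0.1]
finger_gap: 37.7
finger_force: 0.0
```

Emit:
jog_arm(series=[[0.12,-0.33,0,0,0,-0.05,0.6],[0.24,-0.66,0,0,0,-0.1,0.6],[0.37,-1,0,0,0,-0.15,0.6],[0.37,-1.15,0,0,0,-0.158,0.6],[0.37,-1,0,0,0,-0.158,0.6]])

```text
refused, shift out of range in row 4
```

Emit:
jog_arm(series=[[0.12,-0.33,0,0,0,-0.05,0.6],[0.24,-0.66,0,0,0,-0.1,0.6],[0.36,-1,0,0,0,-0.15,0.6],[0.36,-1,0,0,0,-0.15,0.6]])

```text
clock: 1.43
eef_pos: [425.7, 6.5, 213.3]
eef_rot: [-3.141, 0.001, 1.723]
wrist_force: [0.4, 0.8, 0.0]
finger_gap: 37.5
finger_force: 0.0
```

Emit:
jog_arm(series=[[0,-0.11,-0.2,0,0,0,0.6],[0,-0.11,-0.4,0,0,0,0.6],[0,-0.11,-0.4,0,0,0,0.6]])

```text
clock: 1.68
eef_pos: [422.7, -2.1, 161.9]
eef_rot: [-3.136, -0.002, 1.731]
wrist_force: [-0.3, -0.2, -0.7]
finger_gap: 38.0
finger_force: 0.0
```

```bash
python3 - <<'E'
from cell import manip
import cv2,numpy as np
from h import *
f={}
for n in("scene","top"):
    c=manip.camera(n); np.savez(f"pics/{n}1.npz",**c); f[n]=c
s=manip.read_state();print(s["eef_pos"],s["eef_rot"])
a=f["top"]["frame"][150:260,230:370,::-1]; cv2.imwrite("pics/t2.png",cv2.resize(a,(700,550),interpolation=cv2.INTER_CUBIC))
print(proj(f["top"],s["eef_pos"]), proj(f["top"],[426,-7,121]))
E
```

```text
[424.31817434  -1.73084766 165.6580461 ] [-3.14033048e+00 -4.65470592e-04  1.73224231e+00]
[[297.08269152 235.86571649]] [[296.97285476 233.33029693]]
```

View pics/t2.png

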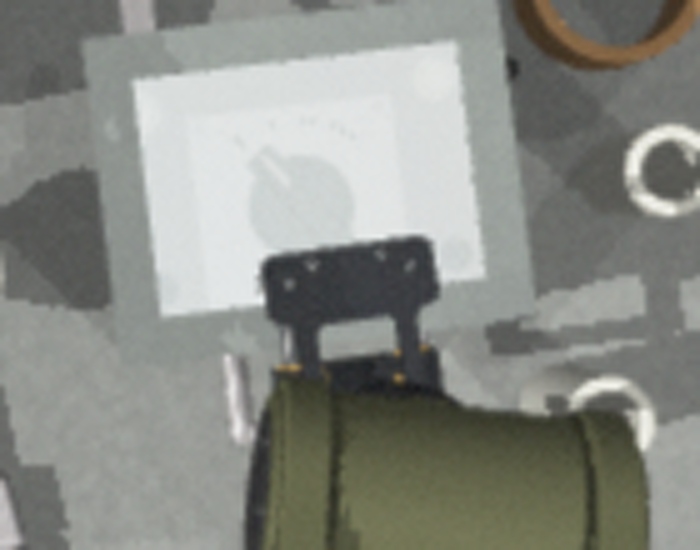

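The top view shows the gripper over the front edge with its fingers hidden under the arm. The cover position is unchanged and matches the model. I'll descend in small steps and watch the force.

Emit:
jog_arm(series=[[0,0,-0.1,0,0,0,0.6],[0,0,-0.2,0,0,0,0.6],[0,0,-0.2,0,0,0,0.6],[0,0,-0.2,0,0,0,0.6]])

```text
clock: 2.12
eef_pos: [424.8, -1.8, 142.6]
eef_rot: [3.141, 0.0, 1.732]
wrist_force: [0.2, 0.3, 0.8]
finger_gap: 38.1
finger_force: 0.0
```

```bash
python3 - <<'E'
from cell import manip
import cv2,numpy as np
s=manip.read_state();print(s["eef_pos"],s["eef_rot"],s["wrist_force"])
E
```

```text
[424.80427043  -1.8264657  142.55826644] [3.14092295e+00 1.63032199e-04 1.73238222e+00] [0.23547794 0.2885915  0.81228002]
```

Emit:
jog_arm(series=[[0,0,-0.1,0,0,0,0.6],[0,0,-0.2,0,0,0,0.6],[0,0,-0.27,0,0,0,0.6],[0,0,-0.27,0,0,0,0.6],[0,0,-0.27,0,0,0,0.6]])

```text
clock: 2.53
eef_pos: [424.7, -2.2, 109.7]
eef_rot: [3.141, 0.0, 1.732]
wrist_force: [-0.1, -0.1, 1.0]
finger_gap: 37.4
finger_force: 0.0
```

Emit:
jog_arm(series=[[0,0,0,0,0,0,0.9],[0,0,0,0,0,0,1],[0,0,0,0,0,0,1],[0,0,0,0,0,0,1],[0,0,0,0,0,0,1],[0,0,0,0,0,0,1]], grip_force=12)

```text
clock: 3.03
eef_pos: [424.8, -2.3, 109.4]
eef_rot: [3.141, 0.0, 1.731]
wrist_force: [1.8, 0.6, 1.5]
finger_gap: 11.6
finger_force: 12.0
```

The bar is held (gap 11.6 mm) with little force. Now I swing it along the arc to 0.6 rad.

Emit:
jog_arm(series=[[0.04,0.006,0.163,0,0,0,1],[0.094,0.014,0.322,0,0,0,1],[0.162,0.024,0.473,0,0,0,1],[0.246,0.037,0.618,0,0,0,1],[0.344,0.052,0.753,0,0,0,1],[0.454,0.068,0.878,0,0,0,1],[0.454,0.068,0.878,0,0,0,1]])

```text
clock: 3.62
eef_pos: [480.1, 5.8, 217.2]
eef_rot: [3.141, 0.001, 1.731]
wrist_force: [-16.2, -3.6, 14.3]
finger_gap: 11.8
finger_force: 12.0
```

Emit:
jog_arm(series=[[0.114,0.018,0.125,0,0,0,1],[0.247,0.038,0.225,0,0,0,1],[0.389,0.06,0.312,0,0,0,1],[0.539,0.082,0.385,0,0,0,1],[0.695,0.106,0.44,0,0,0,1],[0.856,0.13,0.48,0,0,0,1],[0.937,0.142,0.495,0,0,0,1],[0.937,0.142,0.495,0,0,0,1]])

```text
clock: 4.28
eef_pos: [592.8, 22.8, 274.3]
eef_rot: [3.141, 0.001, 1.731]
wrist_force: [0.0, -1.4, 7.3]
finger_gap: 11.3
finger_force: 12.0
```

Emit:
jog_arm(series=[[0.165,0.025,0.015,0,0,0,1],[0.33,0.05,0.013,0,0,0,1],[0.494,0.074,-0.004,0,0,0,1],[0.657,0.099,-0.04,0,0,0,1],[0.815,0.123,-0.09,0,0,0,1],[0.92,0.138,-0.13,0,0,0,1],[0.92,0.138,-0.13,0,0,0,1]])

```text
clock: 4.87
eef_pos: [703.2, 39.5, 256.3]
eef_rot: [-3.141, -0.0, 1.731]
wrist_force: [2.1, -1.4, -1.0]
finger_gap: 11.7
finger_force: 12.0
```

Emit:
jog_arm(series=[[0.03,0.004,-0.015,0,0,0,1],[0.06,0.009,-0.03,0,0,0,1],[0.06,0.009,-0.03,0,0,0,1],[0.06,0.009,-0.03,0,0,0,1]])

```text
clock: 5.2
eef_pos: [706.8, 40.0, 255.1]
eef_rot: [-3.135, -0.0, 1.731]
wrist_force: [-23.0, -3.8, 8.5]
finger_gap: 14.4
finger_force: 12.0
```

The −23 N reaction shows the cover is on its stop. Releasing it and lifting away.

Emit:
jog_arm(series=[[-0.05,-0.007,0.02,0,0,0,0.6],[-0.05,-0.007,0.02,0,0,0,0.6],[-0.05,-0.007,0.02,0,0,0,0.6],[-0.05,-0.007,0.02,0,0,0,0.6],[-0.05,-0.007,0.2,0,0,0,0.6],[-0.05,-0.007,0.45,0,0,0,0.6],[-0.05,-0.007,0.45,0,0,0,0.6]])

```text
clock: 5.78
eef_pos: [703.8, 39.8, 314.6]
eef_rot: [3.134, 0.001, 1.731]
wrist_force: [-0.2, 0.2, -0.2]
finger_gap: 37.7
finger_force: 0.0
```

Emit:
jog_arm(series=[[-0.33,-0.04,0,0,0,0,0.4],[-0.66,-0.08,0,0,0,0,0.4],[-1,-0.12,0,0,0,0,0.4],[-1,-0.12,0,0,0,0,0.4]])

```text
clock: 6.12
eef_pos: [577.5, 25.0, 307.6]
eef_rot: [-3.138, -0.001, 1.731]
wrist_force: [0.6, -0.2, 0.7]
finger_gap: 55.8
finger_force: 0.0
```

Emit:
jog_arm(series=[[-0.33,-0.04,0,0,0,0,0.4],[-0.66,-0.08,0,0,0,0,0.4],[-1,-0.12,0,0,0,0,0.4],[-1,-0.12,0,0,0,0,0.4]])

```text
clock: 6.45
eef_pos: [458.1, 10.7, 309.0]
eef_rot: [3.142, 0.0, 1.731]
wrist_force: [0.7, 1.0, 0.2]
finger_gap: 56.3
finger_force: 0.0
```

Emit:
jog_arm(series=[[-0.33,-0.04,0,0,0,0,0.4],[-0.66,-0.08,0,0,0,0,0.4],[-0.9,-0.12,0,0,0,0,0.4],[-0.9,-0.12,0,0,0,0,0.4]])

```text
clock: 6.78
eef_pos: [352.4, -3.8, 309.6]
eef_rot: [3.139, 0.001, 1.731]
wrist_force: [1.3, 0.9, 0.6]
finger_gap: 56.5
finger_force: 0.0
```

```bash
python3 - <<'E'
from cell import manip
import cv2,numpy as np
for n in("scene","top"):
    c=manip.camera(n); np.savez(f"pics/{n}2.npz",**c)
    a=c["frame"][...,::-1]
    a=a[120:260,200:385] if n=="top" else a[110:290,80:300]
    cv2.imwrite(f"pics/{n}2.png",cv2.resize(a,None,fx=4 if n=="top" else 3,fy=4 if n=="top" else 3,interpolation=cv2.INTER_CUBIC))
E
```

```text
(no output)
```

View pics/top2.png

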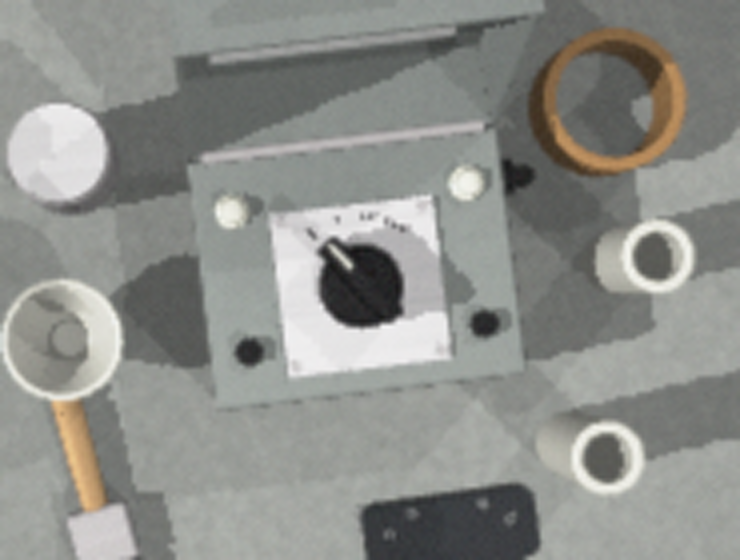

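View pics/scene2.png

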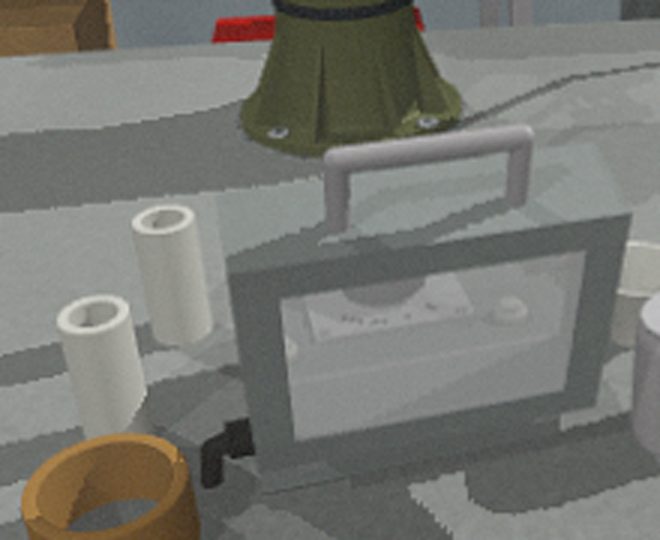

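Top view: cover open and resting behind the hinge rod at (203,157)–(485,125). Panel corners are FL (218,407) and FR (523,370). The dial skirt centre is about (362,285), the bar runs from the pointer (322,240) to (402,317), and the marks run clockwise from (312,232) to (400,226). Scene view: cover leaning back with its handle up, all bystanders in place, and the dial seen through the window at about (385,292).

```bash
python3 - <<'E'
from h import *
np.set_printoptions(precision=1,suppress=True)
T,S=load("top",2),load("scene",2)
g=lambda *p:np.array(p,float)/4+[200,120]
def bp(c,px,z):
    u=cv2.undistortPoints(np.float64(px).reshape(-1,1,2),*KD(c))[:,0]
    C=-c["R"].T@c["t"];v=np.c_[u,np.ones(len(u))]@c["R"];return C+v*((z-C[2])/v[:,2])[:,None]
P=bp(T,g((218,407),(523,370),(190,165),(495,122)),85);print("panel",P,np.arctan2(P[0,0]-P[1,0],P[0,1]-P[1,1]))
print("skirt",bp(T,g((362,285)),98)); B=bp(T,g((322,240),(402,317)),127);print("bar",B,np.linalg.norm(B[0]-B[1]))
d=B[0]-B[1];print("bar ang",np.arctan2(d[1],d[0]))
print("line",np.arctan2(*(lambda d:(d[1],d[0]))(np.diff(bp(T,g((352,268),(327,243)),127),axis=0)[0])))
print("tri dial", tri(T,g((362,283)),S,np.array([[385,283]])/3+[80,110]))
for z in(98,127):print(z,(proj(S,[530.9,9.1,z])-[80,110])*3,(proj(T,[530.9,9.1,z])-[200,120])*4)
from cell import manip
s=manip.read_state();print(s["joints"])
E
```

```text
panel [[449.7  96.7  85. ]
 [477.2 -96.4  85. ]
 [602.8 117.8  85. ]
 [634.6 -76.   85. ]] -0.14148726057240207
skirt [[528.6   8.3  98. ]]
bar [[554.8  36.1 127. ]
 [509.1 -13.3 127. ]] 67.29702677484687
bar ang 0.8252231292010742
line 0.8061016804140468
tri dial [[530.3   9.5  88.7]]
98 [[380.4 271.6]] [[360.7 281.3]]
127 [[377.6 234.1]] [[365.8 280.3]]
[-0.1 -0.2  1.8  0.   1.5 -0.3]
```

The dial axis is at about (529.5, 8.7). The bar angle measures about 0.79, against 0.777 expected. Moving above it with tool yaw → 0.78.

Emit:
jog_arm(series=[[0.2,0.02,0,0,0,-0.07,0.4],[0.4,0.03,-0.1,0,0,-0.14,0.4],[0.6,0.04,-0.2,0,0,-0.21,0.4],[0.8,0.05,-0.3,0,0,-0.28,0.4],[1,0.05,-0.4,0,0,-0.35,0.4],[1,0.05,-0.4,0,0,-0.35,0.4]], grip_force=60)

```text
clock: 7.38
eef_pos: [477.8, 2.7, 256.9]
eef_rot: [-3.137, 0.001, 1.175]
wrist_force: [-0.7, 0.4, -0.8]
finger_gap: 56.2
finger_force: 0.0
```

Emit:
jog_arm(series=[[0.2,0.02,-0.1,0,0,-0.07,0.4],[0.4,0.05,-0.2,0,0,-0.14,0.4],[0.475,0.05,-0.4,0,0,-0.21,0.4],[0.475,0.05,-0.6,0,0,-0.255,0.4],[0.475,0.05,-0.7,0,0,-0.255,0.4],[0.475,0.05,-0.7,0,0,-0.255,0.4],[0.475,0.05,-0.7,0,0,-0.255,0.4]])

```text
clock: 7.97
eef_pos: [532.3, 8.6, 176.5]
eef_rot: [-3.141, 0.001, 0.783]
wrist_force: [0.0, 0.0, -0.1]
finger_gap: 56.7
finger_force: 0.0
```

Emit:
jog_arm(series=[[-0.023,0,-0.12,0,0,0,0.4],[-0.023,0,-0.25,0,0,0,0.4],[-0.023,0,-0.38,0,0,0,0.4],[-0.023,0,-0.48,0,0,0,0.4],[-0.023,0,-0.55,0,0,0,0.4],[-0.023,0,-0.55,0,0,0,0.4],[-0.023,0,-0.55,0,0,0,0.4]])

```text
clock: 8.55
eef_pos: [529.7, 8.5, 111.5]
eef_rot: [3.141, -0.001, 0.781]
wrist_force: [-0.4, -0.7, -0.0]
finger_gap: 56.5
finger_force: 0.0
```

Emit:
jog_arm(series=[[0,0,0,0,0,0,0.7],[0,0,0,0,0,0,1],[0,0,0,0,0,0,1],[0,0,0,0,0,0,1],[0,0,0,0,0,0,1],[0,0,0,0,0,0,1],[0,0,0,0,0,0,1],[0,0,0,0,0,0,1]], grip_force=60)

```text
clock: 9.22
eef_pos: [529.6, 8.1, 110.7]
eef_rot: [3.14, -0.0, 0.781]
wrist_force: [3.6, -4.0, -1.2]
finger_gap: 13.6
finger_force: 60.0
```

```bash
python3 - <<'E'
from cell import manip
s=manip.read_state();print({k:s[k].round(3) for k in("eef_pos","eef_rot","wrist_force","moment","joints")})
E
```

```text
{'eef_pos': array([529.567,   8.135, 110.706]), 'eef_rot': array([ 3.14 , -0.   ,  0.781]), 'wrist_force': array([ 3.573, -3.964, -1.157]), 'moment': array([-0.647, -0.463, -0.257]), 'joints': array([-5.400e-02,  3.640e-01,  1.691e+00, -1.000e-03,  1.086e+00,
        7.370e-01])}
```

The bar is gripped (13.6 mm at 60 N, small side force). Turning clockwise.

Emit:
jog_arm(series=[[0,0,0,0,0,-0.05,1],[0,0,0,0,0,-0.1,1],[0,0,0,0,0,-0.15,1],[0,0,0,0,0,-0.2,1],[0,0,0,0,0,-0.25,1],[0,0,0,0,0,-0.3,1],[0,0,0,0,0,-0.35,1],[0,0,0,0,0,-0.4,1]])

```text
clock: 9.88
eef_pos: [529.3, 8.6, 110.7]
eef_rot: [3.142, -0.0, 0.149]
wrist_force: [2.0, 0.1, 0.6]
finger_gap: 13.6
finger_force: 60.1
```

```bash
python3 - <<'E'
from cell import manip
s=manip.read_state();print({k:s[k].round(3) for k in("eef_pos","eef_rot","wrist_force","moment","joints")},s["finger_gap"])
E
```

```text
{'eef_pos': array([529.337,   8.569, 110.726]), 'eef_rot': array([ 3.142, -0.   ,  0.149]), 'wrist_force': array([1.994, 0.133, 0.56 ]), 'moment': array([ 0.134, -0.085,  0.326]), 'joints': array([-0.053,  0.364,  1.691,  0.   ,  1.087,  1.368])} 13.602706735712372
```

Emit:
jog_arm(series=[[0,0,0,0,0,-0.06,1],[0,0,0,0,0,-0.12,1],[0,0,0,0,0,-0.18,1],[0,0,0,0,0,-0.24,1],[0,0,0,0,0,-0.3,1],[0,0,0,0,0,-0.36,1],[0,0,0,0,0,-0.41,1],[0,0,0,0,0,-0.41,1]])

```text
clock: 10.55
eef_pos: [529.4, 9.1, 110.7]
eef_rot: [-3.14, -0.0, -0.495]
wrist_force: [2.8, 5.1, 0.3]
finger_gap: 13.6
finger_force: 60.1
```

Emit:
jog_arm(series=[[0,0,0,0,0,0,1],[0,0,0,0,0,0,1]])

```text
clock: 10.72
eef_pos: [529.4, 9.1, 110.7]
eef_rot: [-3.141, -0.0, -0.489]
wrist_force: [1.8, 4.9, -1.3]
finger_gap: 13.6
finger_force: 60.1
```

```bash
python3 - <<'E'
from cell import manip
import numpy as np,cv2
m=[]
for i in range(6):
    c=manip.camera("top" if i%2 else "scene"); s=manip.read_state(); m.append(s["moment"][2])
    if i>3:
        n="top" if i%2 else "scene"; np.savez(f"pics/{n}3.npz",**c); a=c["frame"][...,::-1]
        a=a[150:240,240:350] if n=="top" else a[150:290,80:300]; k=6 if n=="top" else 3
        cv2.imwrite(f"pics/{n}3.png",cv2.resize(a,None,fx=k,fy=k,interpolation=cv2.INTER_CUBIC))
print({k:s[k].round(3) for k in("eef_pos","eef_rot","wrist_force","moment","joints")},s["finger_gap"],np.round(m,3))
E
```

```text
{'eef_pos': array([529.402,   9.118, 110.719]), 'eef_rot': array([-3.14 , -0.   , -0.489]), 'wrist_force': array([ 2.767,  5.229, -0.809]), 'moment': array([ 1.04, -0.33,  0.38]), 'joints': array([-5.200e-02,  3.640e-01,  1.691e+00,  1.000e-03,  1.087e+00,
        2.006e+00])} 13.424729658203404 [0.343 0.37  0.318 0.28  0.34  0.38 ]
```

View pics/scene3.png

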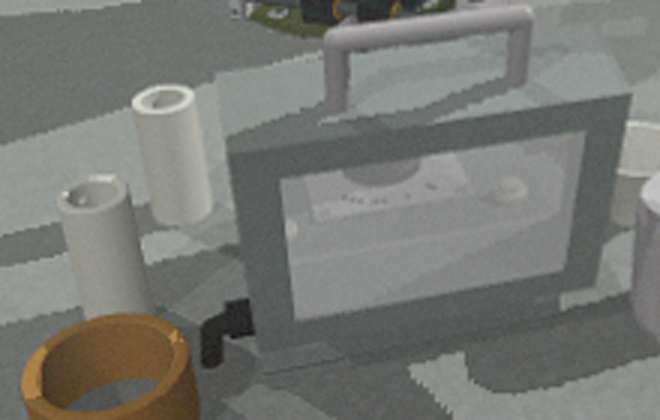

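View pics/top3.png

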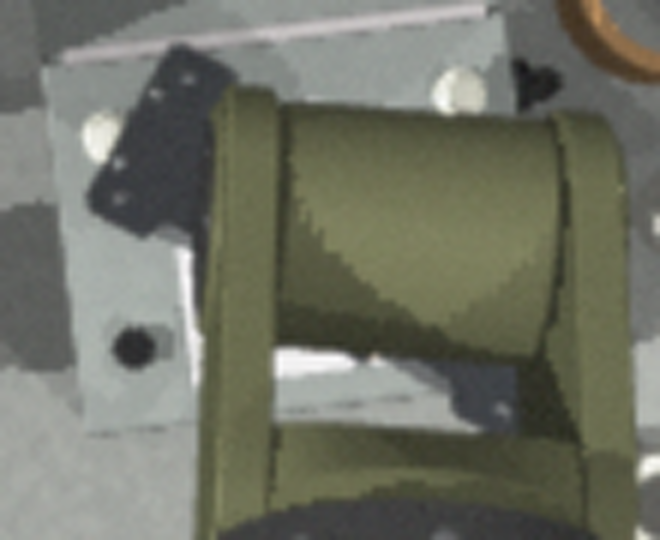

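The scene view shows the cover still open on its stop and the tubes, tape roll and tin in place. The top view shows the gripper turned over the dial. The tool has turned 1.27 rad with the pads still flat on the bar. The mean moment of 0.34 N m matches the 0.35 N m expected at the third click. Handing in.

```bash
python3 -c "
from cell import manip
print(manip.sign_off())"
```

```text
the job is handed in; nothing more can be done
None
```

I handed the job in at about 11 s on the robot's clock: the cover rests on its stop, and the gripper is holding the switch at the third click, judged from the 1.27 rad turn and 0.34 N m reaction because the arm hid the pointer; none of the things round the box was touched.

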